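# Point out the tall tube and log it

### The job

Show the technician which sample goes next into the centrifuge: hold the fingertips about 2 cm above the cap of the one tall tube in the wire rack, centred over it, for two full seconds, without touching any tube or the rack and without pointing at another tube that way. Then log it: press the long bar key of the counter fully down, let it come up again and draw back, leaving the round keys and everything else on the bench untouched.

Things in the scene. Friction and masses are not known exactly. Their poses are not given: they have to be found in the camera images.
- rack: steel wire test-tube rack, fixed to the bench: 2 rows of 4 places, 38 mm between the centres of neighbouring places, 82 mm (own x) by 158 mm (own y), 64 mm high; origin at the centre of its underside, z up. It may stand left or right on the bench, turned up to 0.4 rad. Seven capped tubes stand in it, one place is empty
- tall_tube: the tall tube, the sample meant: clear plastic tube 28 mm in diameter, 117 mm tall, with a blue screw cap 34 mm in diameter and 20 mm high; loose, standing upright in any place of the rack on a floor 4 mm above the bench; origin at the centre of its underside, z up
- tall_tube_top (a point): centre of the top face of the tall tube's cap, 117 mm above the tube's underside, 121 mm above the bench
- tube1: one of six alike short tubes: clear plastic, 25 mm in diameter, 90 mm tall, with a blue cap 28 mm in diameter (its top 94 mm above the bench); loose, upright in the rack; origin at the centre of its underside, z up
- tube2: one of six alike short tubes: clear plastic, 25 mm in diameter, 90 mm tall, with a blue cap 28 mm in diameter (its top 94 mm above the bench); loose, upright in the rack; origin at the centre of its underside, z up
- tube3: one of six alike short tubes: clear plastic, 25 mm in diameter, 90 mm tall, with a blue cap 28 mm in diameter (its top 94 mm above the bench); loose, upright in the rack; origin at the centre of its underside, z up
- tube4: one of six alike short tubes: clear plastic, 25 mm in diameter, 90 mm tall, with a blue cap 28 mm in diameter (its top 94 mm above the bench); loose, upright in the rack; origin at the centre of its underside, z up
- tube5: one of six alike short tubes: clear plastic, 25 mm in diameter, 90 mm tall, with a blue cap 28 mm in diameter (its top 94 mm above the bench); loose, upright in the rack; origin at the centre of its underside, z up
- tube6: one of six alike short tubes: clear plastic, 25 mm in diameter, 90 mm tall, with a blue cap 28 mm in diameter (its top 94 mm above the bench); loose, upright in the rack; origin at the centre of its underside, z up
- counter: grey bench cell counter, fixed to the bench: 130 mm (own x) by 170 mm (own y), key deck 40 mm above the bench, a display hood 62 mm high along its +x edge (from x = +31 mm on); origin at the centre of its underside, z up. It may stand left or right on the bench, turned up to 0.35 rad
- bar_key (a joint): travel of the long bar key, m: 0 up, 0.006 fully down; a spring returns it, 1 N to start it and 4 N to bring it fully down
- bar_key_top (a point): centre of the top face of the long bar key, a white key 20 mm (counter x) by 80 mm (counter y), at x = -36 mm, y = 0 on the counter; its top is 50 mm above the bench when up, 44 mm fully down; it is pressed straight down
- round_key1 (a joint): travel of a round white key 20 mm in diameter, m: 0 up, 0.006 fully down; centre at x = +14 mm, y = 50 mm on the counter, top 50 mm above the bench; not to be pressed
- round_key2 (a joint): travel of a round white key 20 mm in diameter, m: 0 up, 0.006 fully down; centre at x = +14 mm, y = 0 mm on the counter, top 50 mm above the bench; not to be pressed
- round_key3 (a joint): travel of a round white key 20 mm in diameter, m: 0 up, 0.006 fully down; centre at x = +14 mm, y = -50 mm on the counter, top 50 mm above the bench; not to be pressed
- dishes: bystander: two stacked clear culture dishes, 90 mm in diameter, 32 mm high together; loose; origin at the centre of the underside
- marker: bystander: white marker pen with a black cap, 130 mm long (own x), 17 mm thick, lying; loose; origin under its middle
- jar: bystander: sample jar 60 mm in diameter, 70 mm tall; loose; origin at the centre of its underside
Mind the look-alikes: they are no part of the job. Leave any pink look-alike of the tube5 alone. Several things have the shape of the counter; the one meant has the colours described above.

How it is judged:
On the way, in this order (a step that is already met when the one before it is completed fails the run):
1. the grasp point dwells 15 to 70 mm above the tall tube's cap (fingertips just above it), within 14 mm of its axis, for 1.5 s (horizontal distance between the grasp point and tall_tube_top below 0.014 m and z of the grasp point in the frame of tall_tube_top between 0.015 and 0.07 m), for 1.5 s.
2. the bar key is pressed fully down with the fingers (value of joint bar_key above 0.005 m and contact force between the fingers and bar_key above 0.5 N), for 0.04 s.
At the end, for the whole second after the job is handed in: After the pointing and the key press: bar key up again (under 1.5 mm), round keys up, every tube upright (within 0.12 rad) in its place (moved less than 6 mm), dishes, marker and jar moved less than 10 mm, robot touching nothing (value of joint each of bar_key, round_key1, round_key2, round_key3 below 0.0015 m and distance of each of tube1, tube2, tube3, tall_tube, tube4, tube5, tube6 from where it was at the start of the episode below 0.006 m and angle between each of tube1, tube2, tube3, tall_tube, tube4, tube5, tube6's own z axis and vertical below 0.12 rad and distance of each of dishes, marker, jar from where it was at the start of the episode below 0.01 m and linear speed of tall_tube below 0.02 m/s).
It fails at once if the robot touches a tube or the rack (contact force between any of the fingers, the arm and tube1 above 0.3 N or contact force between any of the fingers, the arm and tube2 above 0.3 N or contact force between any of the fingers, the arm and tube3 above 0.3 N or contact force between any of the fingers, the arm and tall_tube above 0.3 N or contact force between any of the fingers, the arm and tube4 above 0.3 N or contact force between any of the fingers, the arm and tube5 above 0.3 N or contact force between any of the fingers, the arm and tube6 above 0.3 N or contact force between any of the fingers, the arm and rack above 0.3 N).
It fails at once if a tube is lifted, moved or tipped (distance of any of tube1, tube2, tube3, tall_tube, tube4, tube5, tube6 from where it was at the start of the episode above 0.008 m or angle between any of tube1, tube2, tube3, tall_tube, tube4, tube5, tube6's own z axis and vertical above 0.15 rad).
It fails at once if a short tube is pointed at: grasp point within 10 mm of its axis and less than 45 mm above its cap ((horizontal distance between the grasp point and tube1 below 0.01 m and z of the grasp point in the frame of tube1 below 0.135 m) or (horizontal distance between the grasp point and tube2 below 0.01 m and z of the grasp point in the frame of tube2 below 0.135 m) or (horizontal distance between the grasp point and tube3 below 0.01 m and z of the grasp point in the frame of tube3 below 0.135 m) or (horizontal distance between the grasp point and tube4 below 0.01 m and z of the grasp point in the frame of tube4 below 0.135 m) or (horizontal distance between the grasp point and tube5 below 0.01 m and z of the grasp point in the frame of tube5 below 0.135 m) or (horizontal distance between the grasp point and tube6 below 0.01 m and z of the grasp point in the frame of tube6 below 0.135 m)).
It fails at once if a round key is pressed (value of joint any of round_key1, round_key2, round_key3 above 0.003 m).
It fails at once if the dishes, the marker or the jar are touched or disturbed (distance of any of dishes, marker, jar from where it was at the start of the episode above 0.01 m or contact force between any of the fingers, the arm and dishes above 0.3 N or contact force between any of the fingers, the arm and marker above 0.3 N or contact force between any of the fingers, the arm and jar above 0.3 N).
It also fails if it takes over 40 s, if anything falls off the work surface, if the arm or the gripper's body presses on something with over 40 N, if the wrist force passes 120 N, or if a joint passes its speed limit or range.

### The arm

A 6-joint arm with a two-finger parallel gripper is mounted at the origin on the work surface. World frame = base frame: x ahead of the robot, y to its left, z up, the work surface at z = 0. Lengths are in m, angles in rad, forces in N, time in s.
With the tool pointing down it reaches from about 0.35 to 0.975 m from the base axis. Payload 4.9 kg.
Tool frame: the origin (TCP) lies at the very end of the fingers, on their centre line; the grasp point (between the pads) lies 19 mm behind it; x points along the fingers, y is the direction in which the jaws open and shut, and the axes are right-handed (so a half turn about x gives the same grasp; the last joint's range is limited). The gripper opens to 85 mm and grips with 20 to 120 N. Pads are 22 mm wide; open, the fingers measure 114 mm over their backs; the gripper's body (76 mm by 85 mm) begins 54 mm behind the grasp point. The pads swing forward as they close: fully open they stand 13 mm farther back than shut.
Start: joints at [1.108, 0.053, 1.613, -0, 1.476, -0.119], TCP at [0.211, 0.588, 0.231] pointing down, gripper open.
Joint ranges: [-3.01, 3.01], [-1.01, 2.22], [0.06, 2.58], [-1.02, 4.17], [0.09, 2.62], [-3.14, 3.14]. Speed limits (rad/s): [2.57, 2.57, 3.14, 3.14, 3.14, 3.14].

### API

Orientations are given as a unit quaternion [w, x, y, z].
In Python, from plant import manip gives the robot as it stands.
- The arm moves only by the tool play_rows, never from a script. Its argument "plan" is a list of rows, each a list of 5 numbers: the shift along the tool's x, y, z in mm, then the turn about the tool's x in rad, then the closure, from -1 (fully open) to 1 (shut). A call has 1 to 8 rows; each row is the pose to reach, as a shift and turn from the pose commanded when the call began, along the tool's axes at that moment; what a row does not reach only later rows make up. A row lasts 1/8 s, in which the tool goes at most 62.5 mm and 10.7 degrees, less where a joint would pass 70% of its speed; a pose out of reach is approached as far as the arm can. A call with a gripper value outside its range is refused whole. The fingers move at their own pace and stop on an object; the grip force is fixed at half the most. Time passes only in rows, so rows that repeat a pose let the fingers close. It gives the time, the measured TCP pose, the force and the opening at its end, in the units of the state.
- manip.state(): the state, without advancing time (a new reading comes with each control period).
- manip.grab_frame(name): name is "scene" or "top" or "wrist"; returns a dict with "img" (480x640x3 uint8, red, green, blue), "range_z" (480x640 float32, m along the optical axis (not along the pixel's ray), 0 where there is no reading), "fx", "fy", "cx", "cy" (pixels), "origin" and "rotation" of the camera in the world. Camera axes: x right, y up, looking along -z (the intrinsics and any distortion apply to the point x, -y, -z); pixel columns grow to the right and rows downward; lengths in m; the calibration is good to about 2 mm. A picture is of the moment at which its call begins.
- manip.job_done(): hands the job in, once; it reports no verdict.
The state is a dict: "time": time; "joint_pos": joint angles; "joint_vel": joint speeds; "joint_efforts": joint torques, N m; "tool_pos": TCP position; "tool_rot": TCP orientation; "contact_force": force on the tool from outside, world axes, zero at the start; "ft_torque": the same for the moment, N m; "gripper_width": opening from 0.0 (shut) to 1.0 (fully open).
Only numpy, scipy, OpenCV 4.12 (cv2) and the standard library are available. Lean on these libraries where they do the work, as an engineer would, in place of code of your own. Each camera call takes 0.05 s, during which the arm holds its last target. There are 200 camera calls.

## Working session

There is one attempt and no reset: what is moved stays moved. The work goes in short steps, Python scripts to look and compute and a tool call to move; the robot and the scene stay as the last step left them, time stands still between calls to the robot, and variables do not carry over. Pictures are saved under pics/ and viewed, about 8 in all and at most 12, crops included, and the job is handed in when it is done.

Besides the shell and the picture viewer there is one more tool, called after "Emit:" in YAML: its name, and indented under it one key for each argument. play_rows: Moves the arm, as the interface text tells. Its arguments: {"type":"object","properties":{"plan":{"type":"array"}},"required":["plan"]}

```bash
mkdir -p pics; cat > h.py <<'E'
import numpy as np, cv2
from plant import manip
def grab(n,save=None):
    f=manip.grab_frame(n)
    if save: cv2.imwrite('pics/'+save,f['img'][:,:,::-1])
    return f
def cloud(f):
    z=f['range_z']; v,u=np.mgrid[:z.shape[0],:z.shape[1]]
    P=np.stack([(u-f['cx'])/f['fx']*z,-(v-f['cy'])/f['fy']*z,-z],-1)
    return P@np.array(f['rotation']).T+np.array(f['origin'])
def ray(f,u,v,h):
    d=np.array(f['rotation'])@np.array([(u-f['cx'])/f['fx'],-(v-f['cy'])/f['fy'],-1]); o=np.array(f['origin'])
    return o+d*(h-o[2])/d[2]
E
python3 - <<'E'
from h import *
f=grab('top','top1.png'); g=grab('scene','scene1.png')
for k in (f,g): print({a:k[a] for a in k if a not in('img','range_z')})
print(manip.state())
E
```

```text
{'fx': 586.3826235176216, 'fy': 586.3826235176216, 'cx': 313.48885758784957, 'cy': 244.0324267309386, 'origin': array([ 0.3862591 , -0.0140667 ,  1.46078699]), 'rotation': array([ 0.70923936,  0.05433011, -0.04277239, -0.70156845])}
{'fx': 490.32726618212126, 'fy': 490.32726618212126, 'cx': 317.4812200465902, 'cy': 238.1108650693694, 'origin': array([ 0.9300557 , -0.65244955,  0.73164928]), 'rotation': array([0.88057738, 0.40284288, 0.11043258, 0.22384311])}
{'time': 0.1, 'joint_pos': array([ 1.10801353e+00,  5.33351876e-02,  1.61413412e+00, -2.28969250e-05,
        1.47596165e+00, -1.19021458e-01]), 'joint_vel': array([ 1.07454242e-03,  1.65317214e-03, -6.37691815e-03, -2.35815656e-05,
       -2.04883843e-03,  6.24951952e-04]), 'joint_efforts': array([ 6.40346516e-04, -3.94900131e+01, -3.71364999e+01, -1.16037136e-04,
        3.85233885e-03, -3.80538609e-05]), 'tool_pos': array([0.21041783, 0.5879366 , 0.23017192]), 'tool_rot': array([ 0.6965086 ,  0.12031468,  0.69686599, -0.12156457]), 'contact_force': array([-0.13097267, -0.30831433, -0.14121216]), 'ft_torque': array([-0.04371432, -0.05067204, -0.0023638 ]), 'gripper_width': 0.9981167523014872}
```

```bash
python3 - <<'E'
s=open('h.py').read()
s=s.replace("    if save:","    w,x,y,z=f['rotation']; f['rotation']=Rotation.from_quat([x,y,z,w]).as_matrix()\n    if save:").replace("import numpy as np, cv2","import numpy as np, cv2\nfrom scipy.spatial.transform import Rotation")
open('h.py','w').write(s)
E
```

```text
(no output)
```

View pics/top1.png

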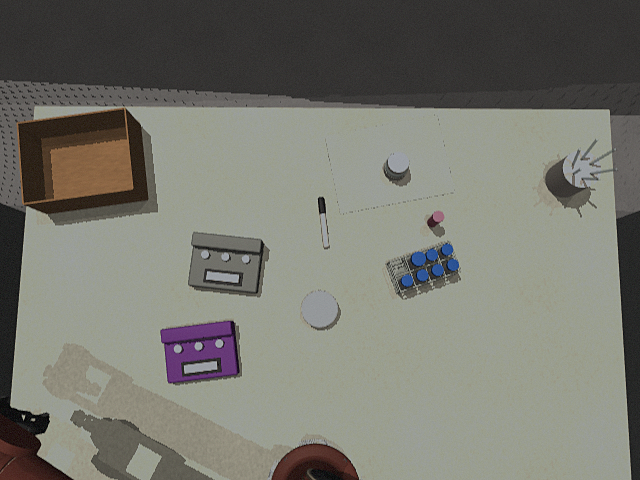

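View pics/scene1.png

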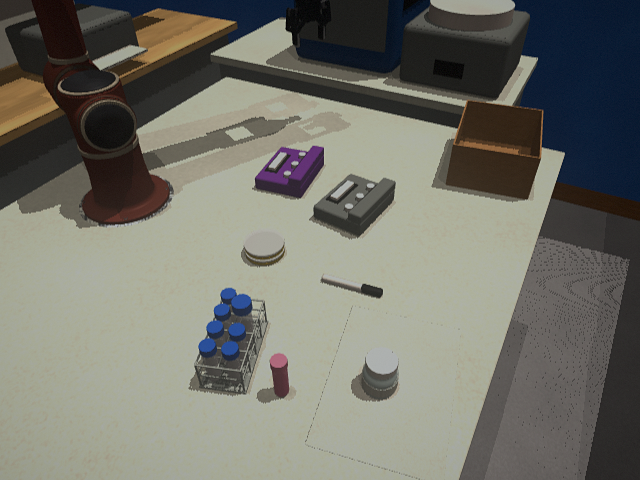

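The top view shows the rack at about (425,270) with 7 blue caps. The largest cap, at (418,259), is the likely tall tube, and it also looks tallest in the scene view at (242,304). The pink look-alike tube is at (436,219). There are two counters: grey at (228,265) with its bar key at (222,277), and purple at (200,350). The grey one matches the description. Next I'll measure these and confirm them in one enlarged crop.

```bash
python3 - <<'E'
from h import *
f=grab('top'); P=cloud(f); hsv=cv2.cvtColor(f['img'],cv2.COLOR_RGB2HSV)
print('bench z',np.median(P[300:400,450:600,2]))
m=cv2.inRange(hsv,(100,120,60),(125,255,255)); roi=np.zeros_like(m); roi[235:305,380:470]=1; m*=roi
# tops by depth
for lo,hi,n in((.108,.135,'tall'),(.082,.104,'short')):
    k=((m>0)&(P[...,2]>lo)&(P[...,2]<hi)).astype(np.uint8)
    N,L,S,C=cv2.connectedComponentsWithStats(k)
    for i in range(1,N):
        if S[i,4]>25:
            q=P[L==i]; h=.121 if n=='tall' else .094
            print(n,C[i].round(1),S[i,4],'z',np.median(q[:,2]).round(4),'ray',ray(f,*C[i],h).round(4),'cloud',q.mean(0).round(4))
w=cv2.inRange(hsv,(0,0,150),(180,60,255)); roi=np.zeros_like(w); roi[230:300,185:268]=1
w*=roi; z=P[...,2]
k=((w>0)&(z>.042)&(z<.058)).astype(np.uint8)
N,L,S,C=cv2.connectedComponentsWithStats(k)
for i in range(1,N):
    if S[i,4]>20:
        print('key',C[i].round(1),S[i,4],S[i,:4],np.median(z[L==i]).round(4),ray(f,*C[i],.05).round(4))
        c=cv2.findContours((L==i).astype(np.uint8),0,2)[0][0]
        r=cv2.minAreaRect(np.array([ray(f,*p[0],.05)[:2]*1000 for p in c],np.float32)); print(r)
a=cv2.resize(f['img'][225:310,375:475],None,fx=4,fy=4,interpolation=2); b=cv2.resize(f['img'][225:310,180:275],None,fx=4,fy=4,interpolation=2)
cv2.imwrite('pics/crop.png',np.hstack([a,b])[:,:,::-1])
# obstacles heights
for n,(u,v) in dict(dishes=(320,309),pink=(436,219),jar=(398,160),purplehood=(198,330)).items(): print(n,P[v,u].round(3))
E
```

```text
bench z -0.0010482493074794874
tall [418.3 258.6] 159 z 0.1195 ray [ 0.5402 -0.2318  0.121 ] cloud [ 0.5404 -0.232   0.1195]
short [446.9 249.4] 101 z 0.0926 ray [ 0.5656 -0.3032  0.094 ] cloud [ 0.5658 -0.3034  0.0928]
short [431.7 254.7] 108 z 0.0927 ray [ 0.5527 -0.2674  0.094 ] cloud [ 0.5529 -0.2677  0.0928]
short [452.5 264.7] 107 z 0.0926 ray [ 0.5298 -0.3154  0.094 ] cloud [ 0.5299 -0.3158  0.0925]
short [437.3 269.9] 107 z 0.0929 ray [ 0.5172 -0.2799  0.094 ] cloud [ 0.5172 -0.28    0.0932]
short [422.  275.2] 106 z 0.0932 ray [ 0.5044 -0.2442  0.094 ] cloud [ 0.5044 -0.2443  0.0932]
short [406.7 280.3] 109 z 0.093 ray [ 0.492  -0.2086  0.094 ] cloud [ 0.4921 -0.2088  0.093 ]
key [204.5 254. ] 42 [201 251   8   7] 0.05 [0.5542 0.2748 0.05  ]
((554.2245483398438, 274.84881591796875), (15.781444549560547, 15.337770462036133), 46.27079772949219)
key [225.1 256.2] 38 [222 253   7   7] 0.0487 [0.5494 0.2246 0.05  ]
((549.835205078125, 224.7432403564453), (14.775862693786621, 14.60452938079834), 1.8322333097457886)
key [245.  258.4] 41 [242 255   7   8] 0.0487 [0.5444 0.1758 0.05  ]
((544.2471923828125, 175.9204559326172), (17.04212188720703, 14.583340644836426), 1.5633023977279663)
key [222.2 276.6] 213 [206 272  33  10] 0.049 [0.4997 0.2299 0.05  ]
((499.7399597167969, 230.092041015625), (77.35809326171875, 16.007701873779297), 84.28136444091797)
dishes [ 0.425 -0.007  0.029]
pink [ 0.64  -0.281  0.082]
jar [ 0.788 -0.194  0.068]
purplehood [0.371 0.282 0.056]
```

View pics/crop.png

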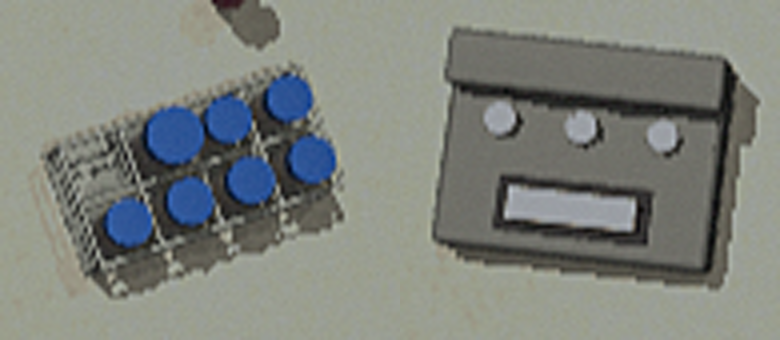

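The crop confirms both targets. The wide-capped tube (crop 175,135; top image 418,259) measured 119.5 mm against 121 mm given, and its rack neighbours are 38 mm apart as specified. The grey counter's bar key measured 77x16 mm at 49 mm height. Next I'll work out the moves.

```bash
cat >> h.py <<'E'
def to(t):
    s=manip.state(); w,x,y,z=s['tool_rot']; R=Rotation.from_quat([x,y,z,w]).as_matrix()
    print('t',s['time'],'pos',s['tool_pos'].round(4),'grip',round(s['gripper_width'],3),'F',s['contact_force'].round(2),'shift mm',(R.T@(np.array(t)-s['tool_pos'])*1000).round(1)); return R
E
python3 -c "
from h import *
print(to([.5402,-.2318,.23]).round(3)); to([.38,.17,.25])"
```

```text
t 0.15 pos [0.2104 0.588  0.2303] grip 1.006 F [ 0.77  0.6  -0.25] shift mm [   1.3 -660.6  586.8]
[[-0.001  0.337  0.941]
 [-0.001  0.941 -0.337]
 [-1.    -0.002 -0.   ]]
t 0.15 pos [0.2104 0.588  0.2303] grip 1.006 F [ 0.77  0.6  -0.25] shift mm [ -19.2 -336.4  300.5]
```

Emit:
play_rows:
  plan:
    - [-5,-20,18,0,1]
    - [-10,-50,45,0,1]
    - [-15,-90,80,0,1]
    - [-20,-130,115,0,1]
    - [-20,-170,150,0,1]
    - [-20,-210,187,0,1]
    - [-20,-250,222,0,1]
    - [-20,-290,258,0,1]

```text
time: 1.15
tool_pos: [0.356, 0.2268, 0.2511]
tool_rot: [0.697, 0.121, 0.697, -0.121]
contact_force: [-0.0, 0.2, -0.2]
gripper_width: 0.0
```

Emit:
play_rows:
  plan:
    - [0,-40,35,0,1]
    - [0,-80,70,0,1]
    - [0,-120,106,0,1]
    - [0,-160,142,0,1]
    - [0,-200,178,0,1]
    - [0,-230,204,0,1]
    - [0,-250,222,0,1]
    - [0,-260,231,0,1]

```text
time: 2.15
tool_pos: [0.4857, -0.0953, 0.2509]
tool_rot: [0.696, 0.122, 0.697, -0.121]
contact_force: [0.1, 0.9, -0.1]
gripper_width: -0.0
```

```bash
python3 -c "
from h import *
print(to([.5402,-.2318,.23]).round(3)); print(manip.state()['joint_pos'])"
```

```text
t 2.15 pos [ 0.4857 -0.0953  0.2509] grip -0.0 F [ 0.06  0.9  -0.15] shift mm [  20.8 -110.    97.5]
[[-0.001  0.339  0.941]
 [ 0.     0.941 -0.339]
 [-1.     0.    -0.001]]
[-3.44357139e-01 -2.76402031e-01  1.88362242e+00  7.68013854e-05
  1.53534649e+00 -1.56981900e+00]
```

Emit:
play_rows:
  plan:
    - [0,-25,22,0,1]
    - [0,-55,49,0,1]
    - [0,-80,71,0,1]
    - [0,-98,87,0,1]
    - [10,-107,95,0,1]
    - [20,-110,98,0,1]
    - [20,-110,98,0,1]
    - [20,-110,98,0,1]

```text
time: 3.15
tool_pos: [0.5407, -0.23, 0.2312]
tool_rot: [0.697, 0.121, 0.697, -0.121]
contact_force: [0.7, -0.3, 0.3]
gripper_width: -0.001
```

```bash
python3 - <<'E'
from h import *
to([.5402,-.2318,.143])
f=grab('wrist','wrist1.png'); P=cloud(f); hsv=cv2.cvtColor(f['img'],cv2.COLOR_RGB2HSV)
m=cv2.inRange(hsv,(100,120,50),(125,255,255))
for lo,hi,h in((.108,.135,.121),(.082,.104,.094)):
    k=((m>0)&(P[...,2]>lo)&(P[...,2]<hi)).astype(np.uint8)
    N,L,S,C=cv2.connectedComponentsWithStats(k)
    for i in range(1,N):
        if S[i,4]>300:
            c=cv2.findContours((L==i).astype(np.uint8),0,2)[0][0]; (u,v),r=cv2.minEnclosingCircle(c)
            print(h,S[i],C[i].round(1),(u,v,r),'z',np.median(P[L==i][:,2]),ray(f,u,v,h).round(4))
E
```

```text
t 3.15 pos [ 0.5407 -0.23    0.2312] grip -0.001 F [ 0.73 -0.27  0.28] shift mm [88.2 -1.8  0.2]
0.121 [ 299  217   50   52 1981] [323.8 242.8] (323.6224365234375, 242.2346954345703, 25.98584747314453) z 0.12120767850711178 [ 0.5405 -0.2328  0.121 ]
0.094 [ 313  139   39   41 1246] [332.  158.5] (331.52899169921875, 158.64492797851562, 20.408252716064453) z 0.09427445888377614 [ 0.4937 -0.2103  0.094 ]
0.094 [ 271  173   39   40 1212] [290.5 192.6] (290.99267578125, 192.6319580078125, 20.274036407470703) z 0.0942000456430763 [ 0.5062 -0.2452  0.094 ]
0.094 [ 232  205   40   40 1200] [251.8 224.8] (251.6842041015625, 224.36842346191406, 20.182790756225586) z 0.09412210512842273 [ 0.5183 -0.2804  0.094 ]
0.094 [ 195  236   40   39 1138] [214.9 255.3] (214.80612182617188, 254.19387817382812, 20.168617248535156) z 0.09406308208228012 [ 0.5302 -0.3152  0.094 ]
0.094 [ 267  243   38   39 1072] [285.4 262.1] (285.7090148925781, 261.3970947265625, 19.789278030395508) z 0.09415290941215976 [ 0.5533 -0.2677  0.094 ]
0.094 [ 231  272   37   38 1064] [249.1 290.6] (249.13636779785156, 289.8636474609375, 19.606246948242188) z 0.09405424358056388 [ 0.5655 -0.3026  0.094 ]
```

View pics/wrist1.png

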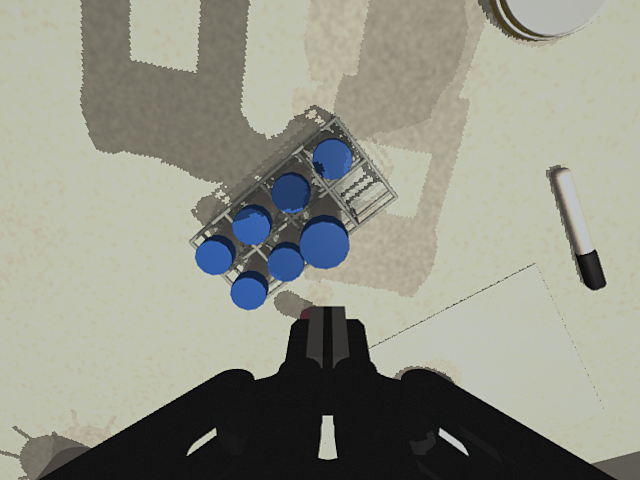

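The wrist view agrees with the top view: the tall cap at (324,242) lies at (0.5405, -0.2328), within 1 mm of the first estimate. I'll go down and hold there.

Emit:
play_rows:
  plan:
    - [10,-2,1,0,1]
    - [30,-2,1,0,1]
    - [50,-2,1,0,1]
    - [66,-2,1,0,1]
    - [78,-2,1,0,1]
    - [85,-2,1,0,1]
    - [88,-2,1,0,1]
    - [88,-2,1,0,1]

```text
time: 4.2
tool_pos: [0.5413, -0.2332, 0.1437]
tool_rot: [0.697, 0.121, 0.696, -0.121]
contact_force: [-0.8, 0.5, -0.3]
gripper_width: -0.002
```

Emit:
play_rows:
  plan:
    - [0,0,0,0,1]
    - [0,0,0,0,1]
    - [0,0,0,0,1]
    - [0,0,0,0,1]
    - [0,0,0,0,1]
    - [0,0,0,0,1]
    - [0,0,0,0,1]
    - [0,0,0,0,1]

```text
time: 5.2
tool_pos: [0.5411, -0.233, 0.1433]
tool_rot: [0.697, 0.121, 0.697, -0.121]
contact_force: [0.1, -0.7, -0.1]
gripper_width: -0.002
```

Emit:
play_rows:
  plan:
    - [0,0,0,0,1]
    - [0,0,0,0,1]
    - [0,0,0,0,1]
    - [0,0,0,0,1]
    - [0,0,0,0,1]
    - [0,0,0,0,1]
    - [0,0,0,0,1]
    - [0,0,0,0,1]

```text
time: 6.2
tool_pos: [0.5411, -0.233, 0.1433]
tool_rot: [0.697, 0.121, 0.697, -0.121]
contact_force: [0.1, 0.4, -0.0]
gripper_width: 0.001
```

Emit:
play_rows:
  plan:
    - [0,0,0,0,1]
    - [0,0,0,0,1]
    - [-10,0,0,0,1]
    - [-30,0,0,0,1]
    - [-55,0,0,0,1]
    - [-80,0,0,0,1]
    - [-95,0,0,0,1]
    - [-100,0,0,0,1]

```text
time: 7.2
tool_pos: [0.5417, -0.2334, 0.2454]
tool_rot: [0.698, 0.121, 0.696, -0.121]
contact_force: [-0.3, -0.3, 0.5]
gripper_width: -0.003
```

```bash
python3 -c "
from h import *
to([.4997,.23,.25])"
```

```text
t 7.2 pos [ 0.5417 -0.2334  0.2454] grip -0.003 F [-0.33 -0.31  0.47] shift mm [  -5.4  422.1 -195.7]
```

Emit:
play_rows:
  plan:
    - [0,20,-9,0,1]
    - [0,55,-25,0,1]
    - [0,105,-49,0,1]
    - [0,155,-72,0,1]
    - [0,205,-95,0,1]
    - [0,255,-118,0,1]
    - [0,300,-139,0,1]
    - [0,340,-158,0,1]

```text
time: 8.2
tool_pos: [0.5051, 0.1429, 0.2419]
tool_rot: [0.696, 0.12, 0.698, -0.121]
contact_force: [0.6, -0.1, 0.3]
gripper_width: 0.001
```

Emit:
play_rows:
  plan:
    - [0,30,-14,0,1]
    - [0,55,-25,0,1]
    - [10,72,-33,0,1]
    - [30,80,-37,0,1]
    - [55,82,-38,0,1]
    - [75,82,-38,0,1]
    - [85,82,-38,0,1]
    - [85,82,-38,0,1]

```text
time: 9.2
tool_pos: [0.4984, 0.2298, 0.1572]
tool_rot: [0.696, 0.121, 0.697, -0.122]
contact_force: [-0.2, -0.7, 0.1]
gripper_width: 0.001
```

```bash
python3 - <<'E'
from h import *
to([.4997,.23,.055])
f=grab('wrist','wrist2.png'); P=cloud(f); hsv=cv2.cvtColor(f['img'],cv2.COLOR_RGB2HSV); z=P[...,2]
k=((cv2.inRange(hsv,(0,0,140),(180,60,255))>0)&(z>.045)&(z<.055)).astype(np.uint8)
N,L,S,C=cv2.connectedComponentsWithStats(k)
for i in range(1,N):
    if S[i,4]>150:
        c=cv2.findContours((L==i).astype(np.uint8),0,2)[0][0]
        print(S[i],C[i].round(1),np.median(z[L==i]).round(4),cv2.minAreaRect(np.array([ray(f,*p[0],.05)[:2]*1000 for p in c],np.float32)))
E
```

```text
t 9.2 pos [0.4984 0.2298 0.1572] grip 0.001 F [-0.19 -0.73  0.08] shift mm [102.2   0.8   1.3]
[ 268  219  122   54 3333] [328.9 245.6] 0.0502 ((500.4786071777344, 229.273193359375), (79.01339721679688, 19.458980560302734), 84.34849548339844)
[403 284  28  26 569] [416.3 296.5] 0.0503 ((555.5247802734375, 274.03228759765625), (18.562944412231445, 19.197738647460938), 73.67582702636719)
[335 300  25  19 269] [349.9 308.9] 0.0504 ((548.8226318359375, 227.44654846191406), (17.99739646911621, 11.979653358459473), 17.83308219909668)
[264 316  27  24 514] [276.6 327.5] 0.0503 ((545.4839477539062, 174.67236328125), (18.568937301635742, 18.374187469482422), 70.26234436035156)
```

View pics/wrist2.png

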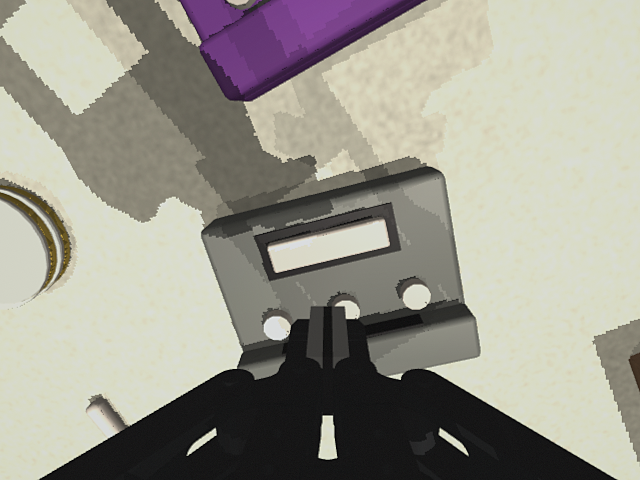

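The wrist view shows the grey counter's bar key at (329,246), which puts it at (0.5005, 0.2293); it measures 79x19 mm at z 0.050. I'll align the fingers with the bar, lower them and check the height of the dark frame.

Emit:
play_rows:
  plan:
    - [10,0,2,-0.08,1]
    - [30,0,2,-0.16,1]
    - [50,0,2,-0.25,1]
    - [68,0,2,-0.25,1]
    - [82,0,2,-0.25,1]
    - [90,0,2,-0.25,1]
    - [94,0,2,-0.25,1]
    - [94,0,2,-0.25,1]

```text
time: 10.25
tool_pos: [0.5008, 0.2297, 0.0644]
tool_rot: [0.706, 0.033, 0.706, -0.033]
contact_force: [0.8, 0.5, -0.3]
gripper_width: -0.005
```

```bash
python3 - <<'E'
from h import *
R=to([.5005,.2293,.043]); print(R.round(3))
f=grab('top'); P=cloud(f).reshape(-1,3)
a=np.deg2rad(84.35-90); ex=np.array([np.cos(a),np.sin(a)]); ey=np.array([-ex[1],ex[0]])
d=P[:,:2]-[.5005,.2293]; x=d@ex; y=d@ey
for X in (-24,-20,-16,-13,0,13,16,20,24):
    s=(abs(x-X/1e3)<.002)&(abs(y)<.045); print(X,s.sum(),np.percentile(P[s,2],[10,50,90]).round(3))
E
```

```text
t 10.25 pos [0.5008 0.2297 0.0644] grip -0.005 F [ 0.8   0.52 -0.31] shift mm [21.4 -0.4 -0.3]
[[ 0.     0.094  0.996]
 [ 0.     0.996 -0.094]
 [-1.     0.     0.   ]]
-24 129 [0.271 0.375 0.384]
-20 124 [0.138 0.376 0.383]
-16 121 [0.365 0.378 0.384]
-13 128 [0.043 0.378 0.383]
0 103 [0.377 0.381 0.384]
13 96 [0.372 0.379 0.385]
16 89 [0.369 0.378 0.387]
20 95 [0.042 0.377 0.386]
24 99 [0.039 0.373 0.384]
```

Emit:
play_rows:
  plan:
    - [6,0,0,0,1]
    - [12,0,0,0,1]
    - [15,0,0,0,1]
    - [17,0,0,0,1]
    - [19,0,0,0,1]
    - [20,0,0,0,1]
    - [20,0,0,0,1]

```text
time: 11.18
tool_pos: [0.5005, 0.2296, 0.0444]
tool_rot: [0.706, 0.033, 0.707, -0.033]
contact_force: [-3.3, -1.4, 2.9]
gripper_width: -0.003
```

Emit:
play_rows:
  plan:
    - [1,0,0,0,1]
    - [1.5,0,0,0,1]
    - [2,0,0,0,1]
    - [2,0,0,0,1]
    - [2,0,0,0,1]

```text
time: 11.8
tool_pos: [0.5008, 0.2297, 0.0439]
tool_rot: [0.706, 0.033, 0.707, -0.033]
contact_force: [-7.1, -1.9, 11.9]
gripper_width: -0.003
```

The key has bottomed out: z stopped at 43.9 mm with 12 N, against the 4 N needed. I'll draw back now.

Emit:
play_rows:
  plan:
    - [-5,0,0,0,1]
    - [-15,0,0,0,1]
    - [-35,0,0,0,1]
    - [-65,0,0,0,1]
    - [-95,0,0,0,1]
    - [-115,0,0,0,1]
    - [-120,0,0,0,1]
    - [-120,0,0,0,1]

```text
time: 12.8
tool_pos: [0.5005, 0.2296, 0.162]
tool_rot: [0.706, 0.033, 0.706, -0.033]
contact_force: [-0.5, -0.2, 0.6]
gripper_width: -0.003
```

```bash
python3 - <<'E'
from h import *
to([.5,.23,.16])
f=grab('wrist'); P=cloud(f); z=P[...,2]; hsv=cv2.cvtColor(f['img'],cv2.COLOR_RGB2HSV)
k=((cv2.inRange(hsv,(0,0,140),(180,60,255))>0)&(z>.0415)&(z<.055)).astype(np.uint8)
N,L,S,C=cv2.connectedComponentsWithStats(k)
for i in range(1,N):
    if S[i,4]>150: print('key',C[i].round(1),S[i,4],np.median(z[L==i]).round(4))
f=grab('scene','scene2.png')
E
```

```text
t 12.8 pos [0.5005 0.2296 0.162 ] grip -0.003 F [-0.48 -0.25  0.55] shift mm [ 2.   0.4 -0.6]
key [327.2 240.4] 3287 0.0502
key [256.3 307.8] 522 0.0503
key [326.7 301.4] 193 0.0503
key [397.4 308.4] 524 0.0503
```

View pics/scene2.png

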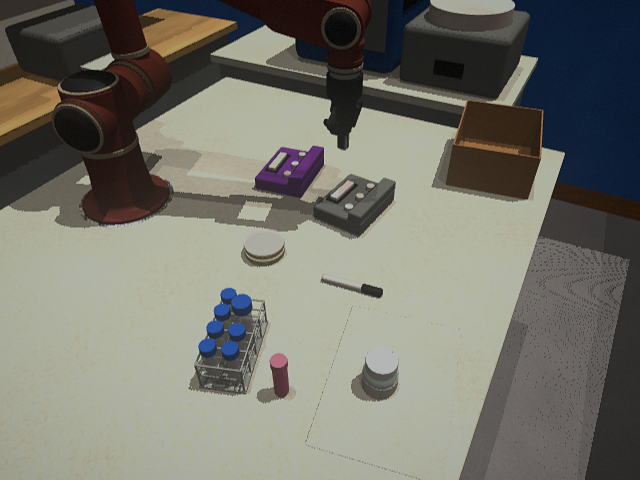

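The scene looks the same as at the start, with the tubes still at (225,330) and the arm clear of everything. All four keys read 50 mm, so they are up. I'll hand the job in.

```bash
python3 -c "
from h import *
print(manip.job_done())"
```

```text
the job is handed in; nothing more can be done
None
```

The pointing and the key press are both done, and I handed the job in after 12.9 s of robot time; no verdict was reported.

- **Pointing:** I held the shut fingertips about 22 mm above the tall tube's cap, within about 1 mm of its measured centre (0.5405, -0.2328), for a little over 2 s. The force readings stayed at sensor noise.
- **Key press:** I pressed the grey counter's bar key to its stop. The tip stopped at z = 43.9 mm with 12 N, where 4 N is needed. I then drew back about 12 cm straight up.
- **Last checks:** The bar key and all three round keys measured 50 mm high, so they are up, and the arm touched nothing. By eye, the tubes, dishes, marker and jar look unmoved in the last scene picture; I did not re-measure their positions.
- **Check that failed:** The arm blocked the top camera when I tried to measure the dark frame around the bar key. The few clear points put it at about 43 mm, and the press met no obstruction.

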